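# Press a stuck bush out of its ring and sort both into their size rows

## Robot

A 6-joint arm with a two-finger parallel gripper is mounted at the origin on a cart in front of the work surface, level with it; the furniture and walls round the work are solid. World frame = base frame: x ahead of the robot, y to its left, z up, the work surface at z = 0. Lengths are in m, angles in rad, forces in N, time in s.
With the tool pointing down it reaches from about 0.325 to 0.85 m from the base axis. Payload 15.5 kg.
Tool frame: the origin (TCP) lies at the very end of the fingers, on their centre line; the grasp point (between the pads) lies 19 mm behind it (bot.pinch_z is the distance from the TCP to the grasp point, in m); z points along the fingers, y is the line along which they close (so a half turn about z gives the same grasp; the last joint's range is limited). The gripper opens to 91 mm and grips with 3 to 60 N. Pads are 32 mm wide; open, the fingers measure 118 mm over their backs; the gripper's body (76 mm by 178 mm) begins 60 mm behind the grasp point.
Start: joints at [-0.096, 0.494, 1.345, -0, 1.302, -0.096], TCP at [0.625, 0, 0.214] pointing down, gripper open.
Joint ranges: [-2.91, 2.91], [-0.82, 2.16], [0.22, 2.67], [-1.22, 4.37], [0.12, 2.79], [-3.08, 3.08]. Speed limits (rad/s): [1.89, 1.89, 2.57, 3.01, 3.01, 3.01].

## Interface

Orientations are given as a 3x3 rotation matrix whose columns are the frame's x, y, z axes.
In Python, from plant import bot, vision, order, find_in, silhouettes, place_of gives the robot as it stands.
- The arm moves only by the tool carry_out, never from a script. Its argument "steps" is a list of rows, each a list of 7 numbers: the shift along the tool's x, y, z in m, then the turn, a rotation vector about the tool's x, y, z in degrees, then the opening, from -1 (shut) to 1 (fully open). In form: [[dx, dy, dz, ax, ay, az, claw], ...]. A call has 1 to 10 rows; each row is the pose to reach, as a shift and turn from the pose commanded when the call began, along the tool's axes at that moment; what a row does not reach only later rows make up. A row lasts 1/10 s, in which the tool goes at most 50 mm and 8.59 degrees, less where a joint would pass 70% of its speed; a pose out of reach is approached as far as the arm can. A call with a gripper value outside its range is refused whole. The fingers move at their own pace and stop on an object; "force" is the grip in N (left out, the last holds). Time passes only in rows, so rows that repeat a pose let the fingers close. It gives the time, the measured TCP pose, the force, the opening and the grip force at its end, in the units of the state.
- bot.sense(): the state, without advancing time (a new reading comes with each control period).
- vision.get_image(name): name is "scene" or "side" or "wrist"; returns the picture (384x512x3 uint8, red, green, blue); there is no depth.
- vision.camera_model(name): a dict with "vfov" (degrees; the focal length in pixels is half the picture's height over the tangent of half this angle, whatever the lens; pixels are square), "cx", "cy" (the principal point, pixels), "k1" (the pictures are not rectified: a ray, as slopes to the right and down, at radius r is drawn at 1 + k1 r^2 times it, then the intrinsics apply), "view" (4x4, takes a point from world to camera coordinates); the wrist camera has in their place "hand_eye" (4x4, takes a point from camera to tool coordinates, whose origin is the TCP and whose axes are the flange's). Camera axes: x right, y down, z forward; pixel columns grow to the right and rows downward; lengths in m; the calibration is good to about 2 mm. A picture is of the moment at which its call begins: read the wrist's pose just before it. camera_model takes no time and is no camera call.
- order.hand_in(): hands the job in; it is judged then, once.
Trained networks look in the newest picture that a camera, given by its name, has taken for a name from the list of things; names that differ only in an ending like _2 or _b are one class to them, and where a whole thing is asked for, a point or a joint stands for the part that bears it (a point fixed in the world has none). Each returns a list of dicts, best first, with "confidence" (0 to 1); they miss things now and then, are a little off and sometimes report something else, mostly with a low value. They report only what shows in the picture. A call takes as long as a camera call. They do not tell look-alikes from the thing itself.
- find_in(target, camera): "at" ([column, row] in pixels, amid what is visible of it).
- silhouettes(target, camera): "mask" (384x512 bool, what is visible of it) and "at" ([column, row] in pixels, amid what is visible of it).
- place_of(target, camera): "at" ([column, row] in pixels: a listed point, or the origin of a listed thing).
The state is a dict: "time_s": time; "joints": joint angles; "dq": joint speeds; "joint_efforts": joint torques, N m; "position": TCP position; "ee_rot": TCP orientation; "ft_force": force on the tool from outside, world axes, zero at the start; "moment": the same for the moment, N m; "gripper_width": opening from 0.0 (shut) to 1.0 (fully open); "grip_force": force on a finger pad.
Only numpy, scipy, OpenCV 4.12 (cv2) and the standard library are available. Lean on these libraries where they do the work, as an engineer would, in place of code of your own. Each camera call takes 0.05 s, during which the arm holds its last target. There are 200 camera calls.

## Task

The brass bush is stuck inside its steel ring. Set the pair on the green press-out block, up against the fence so that the bush is over the slot, and press the bush down out of the ring; if it will not go, do not force it but set the ring straight against the fence and press again. Then lay the ring flat in the blue row that already holds a part of its own diameter, stand the bush upright in the row that holds a part of its foot's diameter, and do not shift the parts already there.

Things in the scene. Friction and masses are not known exactly. Their poses are not given: they have to be found in the camera images.
- block: Fixed press-out block, 112 x 76 mm: 5 mm dark base with two green rails, tops (the deck) 31 mm above the bench. Between them a slot 44 mm wide, open above and at both ends. Origin: underside, under the slot's middle. x along the slot (104 mm). A steel fence stands on the +y rail, inner face at y = +30.5 mm, 11 mm above the deck. A bush over 2 mm off the slot's middle lands on a rail.
- slot_top (a point): Middle of the slot at the height of the deck (31 mm above the bench); axes as the block.
- ring_mid (a point): Centre, half-way up, of the loose steel ring: outside diameter 60, bore 42, height 20 mm, about 0.2 to 0.45 kg; z its axis. Three sprung plungers in the bore, 10 mm above its underside, grip the foot of the bush with 4 to 12 N of drag in all, so lifting either part lifts the pair. At the start it lies flat on the bench. Set against the block's fence it is centred on the slot.
- bush_mid (a point): Centre, half-way up, of the loose brass bush, 50 mm high, 0.1 to 0.2 kg: foot 40 mm wide, 16 mm high; neck 18 mm wide above it; z its axis, up. At the start the foot sits in the ring, 0 to 4 mm above the ring's underside, neck up. Pressed down 7 to 13 mm it leaves the plungers and drops to the slot's floor, 26 mm below the deck, neck still through the ring, which can then be lifted off.
- row_large: Blue row tray, fixed, 184 x 76 mm, with the 60 mm brass ring in it. Floor 3 mm thick; lips 7 mm high (from the underside) along both sides, 72 mm apart, and at the +x end; the -x end is open. Origin: centre of the underside; x along the row. It lies on a 3 mm black mat. The three trays look alike and lie in any order; the part in each tells its size.
- row_middle: Blue row tray as row_large, with the bearing of 42 mm in it.
- row_small: Blue row tray as row_large, with the hexagon nut of 27 mm in it. Nothing goes here.
- row_large_spot (a point): A free spot on the floor of row_large, 45 mm from its middle towards the open (-x) end; x along the row.
- row_middle_spot (a point): A free spot on the floor of row_middle, 45 mm from its middle towards the open (-x) end; x along the row.
- baulk_ring_1_s: Loose brass synchro ring with three lugs, 60 mm diameter, 8 mm high, lying in row_large 52 mm from its middle towards the closed (+x) end. Origin: centre of its underside. Leave it there.
- bearing_sealed_40_s: Loose sealed ball bearing, 42 mm diameter, 14 mm high, lying in row_middle 52 mm from its middle towards the closed (+x) end. Origin: centre of its underside. Leave it there.
- castle_nut_s: Loose hexagon nut, 27 mm over corners, 12 mm high, lying in row_small 52 mm from its middle towards the closed (+x) end. Origin: centre of its underside. Leave it there.
Things that resemble listed ones, but are neither listed nor needed, are in the scene too. Leave any pink look-alike of the part that bears bush_mid alone.

How it is judged:
On the way:
1. over the block, the bush is pressed down through the ring: it stands at least 20 mm lower than the ring's underside while the ring lies over it on the block's deck (z of bush_mid in the frame of ring_mid below -0.005 m and horizontal distance between bush_mid and ring_mid below 0.015 m and z of ring_mid in the frame of slot_top below 0.014 m and horizontal distance between ring_mid and slot_top below 0.06 m), for 0.15 s.
At the end, for the whole second after the job is handed in: The ring lies flat (within 0.06 rad) on the floor of row_large, its centre inside the row's length and within 10 mm of its middle line; the bush stands upright (within 0.06 rad) foot down on the floor of row_middle, its centre inside the row's length and within 20 mm of its middle line (x of ring_mid in the frame of row_large between -0.085 and 0.085 m and y of ring_mid in the frame of row_large between -0.01 and 0.01 m and z of ring_mid in the frame of row_large below 0.0155 m and angle between each of ring_mid, bush_mid's own z axis and vertical below 0.06 rad and x of bush_mid in the frame of row_middle between -0.085 and 0.085 m and y of bush_mid in the frame of row_middle between -0.02 and 0.02 m and z of bush_mid in the frame of row_middle between 0.0255 and 0.0305 m); the robot touches nothing.
It fails at once if the bush is forced down on the block harder than 60 N (contact force between bush and block above 60 N).
It fails at once if the part in a row is shifted by more than 20 mm (distance of any of baulk_ring_1_s, bearing_sealed_40_s, castle_nut_s from where it was at the start of the episode above 0.02 m).
It also fails if it takes over 72 s, if anything falls off the work surface, if the arm or the gripper's body presses on something with over 40 N, if the wrist force passes 120 N, or if a joint passes its speed limit or range.

## Working session

There is one attempt and no reset: what is moved stays moved. The work goes in short steps, Python scripts to look and compute and a tool call to move; the robot and the scene stay as the last step left them, time stands still between calls to the robot, and variables do not carry over. Pictures are saved under pics/ and viewed, at most 10 in all, crops included, and the job is handed in when it is done.

Besides the shell and the picture viewer there is one more tool, called in YAML: its name, and indented under it one key for each argument. carry_out: Moves the arm, as the interface text tells. Its arguments: {"type":"object","properties":{"steps":{"type":"array"},"force":{"type":"number"}},"required":["steps"]}

```bash
ls; mkdir -p pics
cat > h.py <<'E'
import numpy as np, cv2
from plant import bot, vision, order, find_in, silhouettes, place_of
def cam(name):
    m=vision.camera_model(name)
    f=192/np.tan(np.radians(m["vfov"])/2)
    if "view" in m: T=np.linalg.inv(np.array(m["view"]))
    else:
        s=bot.sense(); W=np.eye(4); W[:3,:3]=s["ee_rot"]; W[:3,3]=s["position"]; T=W@np.array(m["hand_eye"])
    return f,m["cx"],m["cy"],m["k1"],T
def ray(c,px):
    f,cx,cy,k1,T=c
    d=np.array([(px[0]-cx)/f,(px[1]-cy)/f]); u=d.copy()
    for _ in range(30): u=d/(1+k1*(u@u))
    return T[:3,3],T[:3,:3]@np.array([u[0],u[1],1])
def onz(c,px,z):
    o,d=ray(c,px); return o+d*(z-o[2])/d[2]
def proj(c,p):
    f,cx,cy,k1,T=c
    q=np.linalg.inv(T)@np.append(p,1); u=q[:2]/q[2]; u=u*(1+k1*(u@u)); return np.array([u[0]*f+cx,u[1]*f+cy])
def shot(name,fn=None):
    im=vision.get_image(name)
    if fn: cv2.imwrite("pics/"+fn,im[:,:,::-1])
    return im
E
cat > a.py <<'E'
from h import *
a=shot("scene");b=shot("side")
cv2.imwrite("pics/s1.png",cv2.resize(a[:,:,::-1],(800,600)))
cv2.imwrite("pics/s2.png",cv2.resize(b[:,:,::-1],(800,600)))
Z={"block":0,"ring_mid":.01,"bush_mid":.027,"row_large":.003,"row_middle":.003,"row_small":.003,"baulk_ring_1_s":.006,"bearing_sealed_40_s":.006,"castle_nut_s":.006}
for cn in("scene","side"):
    c=cam(cn); print(cn,c[4][:3,3].round(3))
    for n,z in Z.items():
        for r in place_of(n,cn)[:4]: print(n,np.round(r["at"],1),round(r["confidence"],2),onz(c,r["at"],z).round(3))
E
python3 a.py
```

```text
pics
scene [ 0.133 -0.668  0.722]
block [182.5 225.4] 0.88 [ 0.454 -0.13   0.   ]
ring_mid [253.8 175.2] 0.76 [ 0.666 -0.129  0.01 ]
bush_mid [230.3 199.1] 0.73 [ 0.564 -0.162  0.027]
bush_mid [258.5 242.6] 0.63 [ 0.525 -0.289  0.027]
bush_mid [206.4 125.1] 0.62 [0.695 0.078 0.027]
bush_mid [238.8 257.2] 0.62 [ 0.473 -0.288  0.027]
row_large [284.7 262.7] 0.84 [ 0.541 -0.347  0.003]
row_middle [255.4 243. ] 0.64 [ 0.533 -0.272  0.003]
row_small [323.1 287.7] 0.77 [ 0.552 -0.435  0.003]
baulk_ring_1_s [304.7 247.9] 0.55 [ 0.595 -0.351  0.006]
bearing_sealed_40_s [269.9 224.7] 0.85 [ 0.588 -0.259  0.006]
castle_nut_s [339.1 267. ] 0.51 [ 0.609 -0.427  0.006]
side [0.367 0.569 0.714]
block [289.1 231.1] 0.88 [ 0.455 -0.119  0.   ]
ring_mid [219.2 212.1] 0.69 [ 0.659 -0.138  0.01 ]
bush_mid [172.5 265.9] 0.73 [0.702 0.083 0.027]
bush_mid [213.  209.1] 0.69 [ 0.673 -0.129  0.027]
row_large [274.4 174.8] 0.63 [ 0.544 -0.352  0.003]
row_middle [270.  192.7] 0.87 [ 0.539 -0.262  0.003]
row_small [275.4 159.5] 0.7 [ 0.558 -0.437  0.003]
row_small [288.3 194.2] 0.2 [ 0.484 -0.267  0.003]
baulk_ring_1_s [258.1 171.9] 0.46 [ 0.598 -0.352  0.006]
bearing_sealed_40_s [252.4 186.1] 0.57 [ 0.598 -0.277  0.006]
castle_nut_s [262.7 160.4] 0.46 [ 0.598 -0.418  0.006]
```

View pics/s1.png

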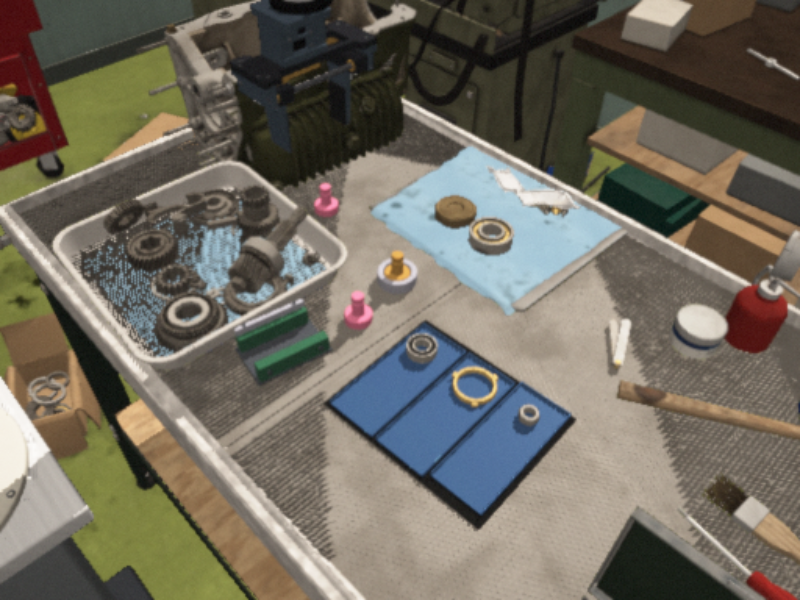

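View pics/s2.png

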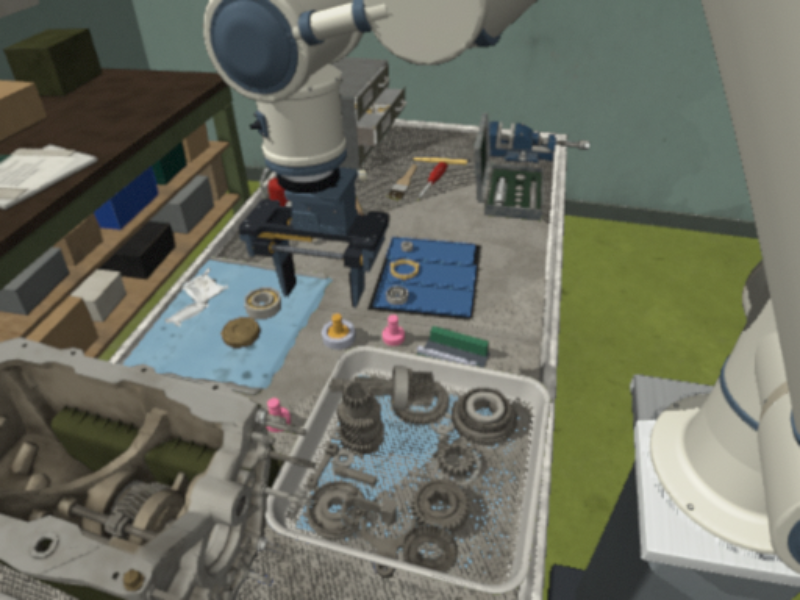

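Scene picture, in 800x600 pixels:
- **Pair:** the steel ring with the brass bush is at (397,270), which gives the world position (0.663,-0.133).
- **Could be taken for it:** pink bushes at (358,312) and (327,200), the bearing on the cloth at (490,235), the brown gear at (455,210), and the white cap at (700,322).
- **Choice:** I take the brass-on-steel pair at (397,270).
- **Rows:** the bearing is at (422,347), the brass ring at (475,387) and the nut at (528,415). So row_middle is at y≈-0.267, row_large at y≈-0.35 and row_small at y≈-0.436.
- **Block:** it is at (283,342), with its fence on the side nearer the parts tray.

```bash
cat > b.py <<'E'
from h import *
s=bot.sense(); print(s["ee_rot"],s["position"],s["ft_force"])
print(np.round(vision.camera_model("wrist")["hand_eye"],3),vision.camera_model("wrist")["vfov"])
a=vision.get_image("scene"); cv2.imwrite("pics/c1.png",cv2.resize(a[130:260,140:330,::-1],(760,520),interpolation=2))
E
python3 b.py
```

```text
[[-2.13247794e-05  9.99999999e-01 -4.35249196e-05]
 [ 9.99999999e-01  2.13263623e-05  3.63683623e-05]
 [ 3.63692905e-05 -4.35241440e-05 -9.99999998e-01]] [6.24976602e-01 1.64880846e-05 2.13919326e-01] [ 0.57556517 -0.0544362   0.15650216]
[[-0.    -0.972 -0.236  0.066]
 [ 1.    -0.     0.    -0.001]
 [-0.    -0.236  0.972 -0.17 ]
 [ 0.     0.     0.     1.   ]] 62.15252365267804
```

View pics/c1.png

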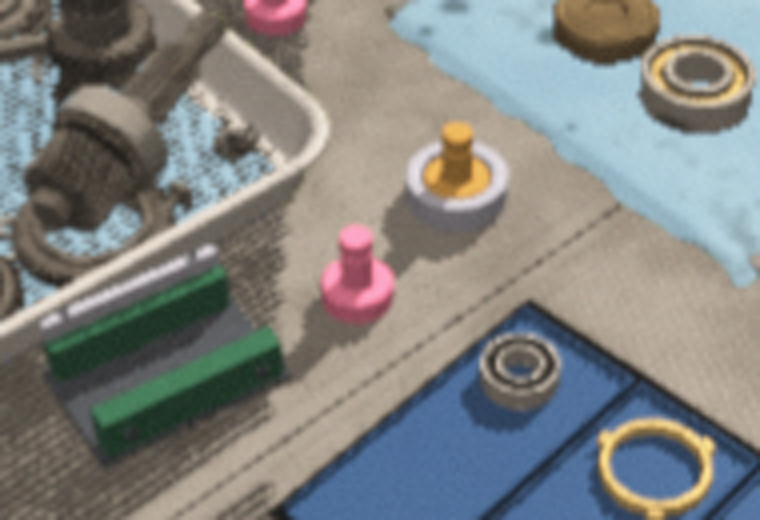

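The crop confirms it: the brass neck in the steel ring is at crop (457,175), the pink look-alike at (357,275), and the block's fence on the tray (+y) side. Now I move above the pair.

carry_out:
  steps:
    - [-0.045,0.013,0,0,0,0,1]
    - [-0.09,0.026,0,0,0,0,1]
    - [-0.133,0.038,0,0,0,0,1]
    - [-0.133,0.038,0,0,0,0,1]
    - [-0.133,0.038,0,0,0,0,1]

```text
time_s: 1.55
position: [0.6629, -0.1338, 0.2135]
ee_rot: [[0.002, 1.0, -0.0], [1.0, -0.002, 0.0], [0.0, -0.0, -1.0]]
ft_force: [-0.4, 1.0, -0.7]
gripper_width: 1.002
grip_force: 0.0
```

```bash
cat > c.py <<'E'
from h import *
s=bot.sense(); print(s["position"].round(4) if hasattr(s["position"],"round") else s["position"], s["time_s"])
c=cam("wrist"); a=shot("wrist","w1.png")
for n,z in (("ring_mid",.01),("bush_mid",.027),("bearing_sealed_40_s",.006)):
    for r in place_of(n,"wrist")[:3]: print(n,np.round(r["at"],1),round(r["confidence"],2),onz(c,r["at"],z).round(4))
# block yaw from scene
for cn in("scene","side"):
    im=vision.get_image(cn); c=cam(cn); h=cv2.cvtColor(im,cv2.COLOR_RGB2HSV)
    m=silhouettes("block",cn)[0]["mask"]
    g=m&(h[...,0]>60)&(h[...,0]<90)&(h[...,1]>100)
    ys,xs=np.nonzero(g); P=np.array([onz(c,(x,y),.031)[:2] for x,y in zip(xs,ys)])
    r=cv2.minAreaRect(P.astype(np.float32)); print(cn,r,g.sum())
    print(cv2.boxPoints(r).round(3))
E
python3 c.py
```

```text
[ 0.6629 -0.1338  0.2135] 1.55
ring_mid [254.8 166.3] 0.7 [ 0.6616 -0.1293  0.01  ]
bush_mid [256.8 168.5] 0.98 [ 0.6639 -0.129   0.027 ]
bush_mid [173.8 188.3] 0.6 [ 0.5683 -0.1518  0.027 ]
bearing_sealed_40_s [198.5 266. ] 0.9 [ 0.5883 -0.2604  0.006 ]
scene ((0.45001813769340515, -0.137449249625206), (0.0818764716386795, 0.10422853380441666), 80.04283905029297) 776
[[ 0.392 -0.169]
 [ 0.494 -0.187]
 [ 0.508 -0.106]
 [ 0.406 -0.088]]
side ((0.4493476450443268, -0.14154452085494995), (0.03266727924346924, 0.10214374214410782), 79.856689453125) 302
[[ 0.396 -0.149]
 [ 0.497 -0.167]
 [ 0.502 -0.134]
 [ 0.402 -0.116]]
```

View pics/w1.png

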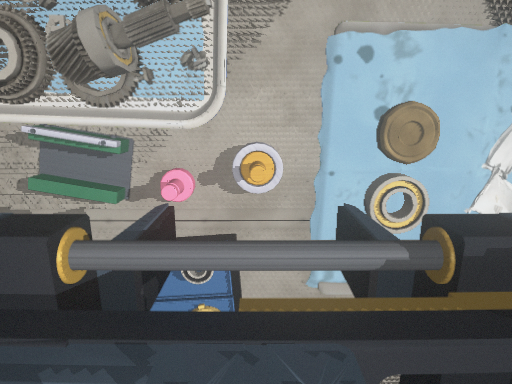

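Wrist view: the pair is at (257,168), the pink bush at (177,185), the block at (75,165) and its fence at (72,138). The block is turned about -10°. I go down and grip the ring by its outside.

carry_out:
  steps:
    - [0.005,0,0.05,0,0,0,1]
    - [0.005,0,0.1,0,0,0,1]
    - [0.005,0,0.15,0,0,0,1]
    - [0.005,0,0.19,0,0,0,1]
    - [0.005,0,0.209,0,0,0,1]
    - [0.005,0,0.209,0,0,0,0.3]
    - [0.005,0,0.209,0,0,0,0.0]
    - [0.005,0,0.209,0,0,0,0.0]
    - [0.005,0,0.209,0,0,0,0.0]
    - [0.005,0,0.209,0,0,0,0.0]
  force: 30

```text
time_s: 2.95
position: [0.6634, -0.128, 0.0054]
ee_rot: [[-0.0, 1.0, 0.001], [1.0, 0.0, -0.0], [-0.0, 0.001, -1.0]]
ft_force: [1.9, -0.1, 1.8]
gripper_width: 0.635
grip_force: 30.0
```

carry_out:
  steps:
    - [0,0,-0.05,0,0,0,0]
    - [0,0,-0.1,0,0,0,0]
    - [0,-0.03,-0.14,0,0,0,0]
    - [-0.004,-0.075,-0.14,0,0,5,0]
    - [-0.008,-0.12,-0.14,0,0,10,0]
    - [-0.012,-0.165,-0.14,0,0,10,0]
    - [-0.012,-0.208,-0.14,0,0,10,0]
    - [-0.012,-0.208,-0.14,0,0,10,0]
    - [-0.012,-0.208,-0.14,0,0,10,0]

```text
time_s: 3.85
position: [0.4541, -0.14, 0.1452]
ee_rot: [[0.174, 0.985, -0.0], [0.985, -0.174, 0.0], [0.0, -0.0, -1.0]]
ft_force: [0.7, -0.7, -4.8]
gripper_width: 0.637
grip_force: 30.0
```

```bash
cat > d.py <<'E'
from h import *
import sys
s=bot.sense(); print(np.round(s["position"],4),np.round(s["ft_force"],1),s["gripper_width"])
c=cam("wrist"); a=shot("wrist",sys.argv[1])
for n,z in (("block",0),("ring_mid",s["position"][2]+.006),("bush_mid",s["position"][2]+.023)):
    for r in place_of(n,"wrist")[:2]: print(n,np.round(r["at"],1),round(r["confidence"],2),onz(c,r["at"],z).round(4))
E
python3 d.py w2.png
```

```text
[ 0.4541 -0.14    0.1452] [ 0.7 -0.7 -4.8] 0.6372076755590826
block [257.  167.2] 0.75 [ 0.4575 -0.1273  0.    ]
bush_mid [250.9 250.7] 0.89 [ 0.4513 -0.1403  0.1682]
bush_mid [376.  177.1] 0.86 [ 0.516  -0.1139  0.1682]
```

View pics/w2.png

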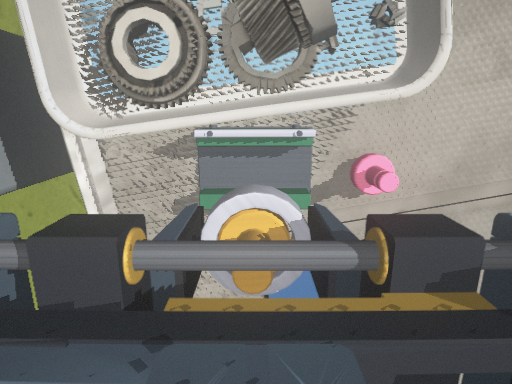

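The pair hangs upright in the grip. The block lies square to the view: fence at rows 129-137, slot at rows 146-190, and the pink bush well clear at (375,177).

```bash
cat > e.py <<'E'
from h import *
c=cam("wrist"); a=vision.get_image("wrist"); h=cv2.cvtColor(a,cv2.COLOR_RGB2HSV)
for x in (210,232,255,278,300):
    g=(h[110:225,x,0]>65)&(h[110:225,x,0]<95)&(h[110:225,x,1]>90)
    r=np.nonzero(g)[0]+110; r=np.split(r,np.nonzero(np.diff(r)>3)[0]+1)
    print(x,[(int(q[0]),int(q[-1])) for q in r if len(q)>2])
    for q in r:
        if len(q)>2: print("  ",onz(c,(x,q[0]-.5),.031)[:2].round(4),onz(c,(x,q[-1]+.5),.031)[:2].round(4),"fence edge z.042",onz(c,(x,q[0]-.5),.042)[:2].round(4))
g=((h[...,0]>65)&(h[...,0]<95)&(h[...,1]>90)); g[:140]=0;g[210:]=0
for y in (194,198,202):
    xs=np.nonzero(g[y,150:350])[0]+150; print(y,xs[0],xs[-1],onz(c,(xs[0]-.5,y),.031)[:2].round(4),onz(c,(xs[-1]+.5,y),.031)[:2].round(4))
E
python3 e.py
```

```text
210 [(196, 202)]
   [ 0.4129 -0.1407] [ 0.4115 -0.1472] fence edge z.042 [ 0.415  -0.1381]
232 []
255 []
278 [(142, 144)]
   [ 0.4823 -0.1028] [ 0.4819 -0.1054] fence edge z.042 [ 0.4817 -0.1017]
300 [(142, 144), (195, 206)]
   [ 0.5015 -0.1062] [ 0.5011 -0.1088] fence edge z.042 [ 0.5001 -0.105 ]
   [ 0.4947 -0.1541] [ 0.493  -0.1655] fence edge z.042 [ 0.4936 -0.1511]Traceback (most recent call last):
  File "e.py", line 11, in <module>
    xs=np.nonzero(g[y,150:350])[0]+150; print(y,xs[0],xs[-1],onz(c,(xs[0]-.5,y),.031)[:2].round(4),onz(c,(xs[-1]+.5,y),.031)[:2].round(4))
                                                ~~^^^
IndexError: index 0 is out of bounds for axis 0 with size 0
```

```bash
cat > e.py <<'E'
from h import *
c=cam("wrist"); a=vision.get_image("wrist").astype(int); d=a[...,1]-(a[...,0]+a[...,2])//2
print(d[125:212,300].tolist()); print(a[125:150,300].sum(1).tolist())
g=(d>16); th=np.radians(-10); ex=np.array([np.cos(th),np.sin(th)]); ey=np.array([-ex[1],ex[0]]); O=np.array([.4575,-.1273])
loc=lambda px,z:[round(float((onz(c,px,z)[:2]-O)@e)*1e3,1) for e in(ex,ey)]
for x in (205,210,222,300,305):
    r=np.nonzero(g[125:215,x])[0]+125; r=np.split(r,np.nonzero(np.diff(r)>3)[0]+1)
    print(x,[(int(q[0]),int(q[-1]),loc((x,q[0]-.5),.031),loc((x,q[-1]+.5),.031)) for q in r if len(q)>2])
for y in (140,143,192,196):
    xs=np.nonzero(g[y,150:350])[0]+150
    if len(xs): print(y,xs[0],xs[-1],loc((xs[0]-.5,y),.031),loc((xs[-1]+.5,y),.031))
E
python3 e.py
```

```text
[2, 4, -1, 13, -2, -4, -3, -4, -2, -3, -4, -2, 1, 24, 23, 26, 43, 41, 42, 40, 33, 9, -2, -2, -2, 1, 0, -1, -1, 1, -1, -1, 1, 1, 0, 0, 1, -2, 0, 0, -2, -2, 1, 0, 0, 0, -1, 1, 0, -1, 0, -2, -2, -2, -2, -1, -1, -1, -1, 1, -1, -1, -4, 11, 21, 22, 22, 21, 22, 28, 43, 41, 41, 43, 42, 41, 41, 41, 39, 41, 44, 40, 41, 41, 14, -4, -3]
[509, 523, 375, 295, 445, 659, 646, 578, 455, 448, 531, 602, 406, 289, 284, 296, 355, 365, 363, 358, 312, 288, 356, 362, 364]
205 [(138, 145, [-44.4, 32.0], [-44.7, 25.0]), (189, 209, [-46.1, -14.2], [-46.9, -34.3])]
210 [(138, 145, [-40.0, 32.0], [-40.2, 25.0]), (189, 209, [-41.5, -14.2], [-42.2, -34.3])]
222 [(138, 145, [-29.4, 32.0], [-29.6, 25.0]), (189, 195, [-30.5, -14.2], [-30.7, -20.9])]
300 [(138, 145, [39.4, 32.0], [39.6, 25.0]), (189, 208, [40.9, -14.2], [41.5, -33.3])]
305 [(138, 145, [43.8, 32.0], [44.0, 25.0]), (190, 209, [45.5, -15.2], [46.2, -34.3])]
140 195 311 [-53.8, 29.8] [49.6, 29.8]
143 195 310 [-53.9, 27.2] [48.8, 27.2]
192 200 306 [-51.3, -17.5] [47.0, -17.5]
196 197 308 [-54.2, -21.3] [49.0, -21.3]
```

carry_out:
  steps:
    - [0.005,0,0.045,0,0,0,0]
    - [0.005,-0.001,0.08,0,0,0,0]
    - [0.005,-0.001,0.1065,0,0,0,0]
    - [0.005,-0.001,0.1065,0,0,0,0]
    - [0.01,-0.001,0.1065,0,0,0,0]
    - [0.012,-0.001,0.1065,0,0,0,0]
    - [0.012,-0.001,0.1065,0,0,0,0]

```text
time_s: 4.85
position: [0.4568, -0.1279, 0.0395]
ee_rot: [[0.173, 0.985, 0.002], [0.985, -0.173, -0.001], [-0.0, 0.002, -1.0]]
ft_force: [0.0, -0.5, -5.6]
gripper_width: 0.641
grip_force: 30.0
```

carry_out:
  steps:
    - [0.001,0,0,0,0,0,0]
    - [0.002,0,0,0,0,0,0]
    - [0.002,0,0.001,0,0,0,0]
    - [0.003,0,0.001,0,0,0,0]
    - [0.003,0,0.001,0,0,0,0]

```text
time_s: 5.35
position: [0.4569, -0.1253, 0.0376]
ee_rot: [[0.174, 0.985, 0.001], [0.985, -0.174, -0.0], [-0.0, 0.001, -1.0]]
ft_force: [-1.4, -4.5, 2.6]
gripper_width: 0.632
grip_force: 30.0
```

carry_out:
  steps:
    - [0.0,0,-0.001,0,0,0,0]
    - [0.001,0,-0.001,0,0,0,0]
    - [0.0015,0,-0.001,0,0,0,0]
    - [0.0015,0,-0.001,0,0,0,0]

```text
time_s: 5.75
position: [0.4567, -0.1234, 0.0383]
ee_rot: [[0.174, 0.985, -0.0], [0.985, -0.174, 0.0], [0.0, -0.0, -1.0]]
ft_force: [-0.5, 1.0, -5.3]
gripper_width: 0.639
grip_force: 30.0
```

carry_out:
  steps:
    - [0.001,0,0,0,0,0,0]
    - [0.002,0,0,0,0,0,0]
    - [0.002,0,0,0,0,0,0]

```text
time_s: 6.05
position: [0.4571, -0.1222, 0.0384]
ee_rot: [[0.173, 0.985, -0.0], [0.985, -0.173, -0.001], [-0.001, -0.0, -1.0]]
ft_force: [-3.6, -10.4, -4.1]
gripper_width: 0.639
grip_force: 30.0
```

carry_out:
  steps:
    - [-0.0005,0,0.0005,0,0,0,0]
    - [-0.0005,0,0.001,0,0,0,0]
    - [-0.0005,0,0.001,0,0,0,0]
    - [-0.0005,0,0.001,0,0,0,0.6]
    - [-0.0005,0,0.001,0,0,0,0.8]
    - [-0.0005,0,0.001,0,0,0,0.8]

```text
time_s: 6.65
position: [0.4573, -0.122, 0.0375]
ee_rot: [[0.174, 0.985, 0.0], [0.985, -0.174, -0.0], [0.0, 0.0, -1.0]]
ft_force: [0.7, 0.1, -0.5]
gripper_width: 0.873
grip_force: 0.0
```

carry_out:
  steps:
    - [0,0,-0.04,0,0,0,0.8]
    - [0,0,-0.08,0,0,0,0.8]
    - [0,0,-0.12,0,0,0,0.8]
    - [0,0,-0.12,0,0,0,0.8]
    - [0,0,-0.12,0,0,0,0.8]

```text
time_s: 7.15
position: [0.4576, -0.1222, 0.1581]
ee_rot: [[0.174, 0.985, 0.002], [0.985, -0.174, -0.001], [-0.0, 0.002, -1.0]]
ft_force: [-0.3, 0.2, -0.7]
gripper_width: 0.898
grip_force: 0.0
```

```bash
cat > f.py <<'E'
from h import *
import sys
M=np.array([.4556,-.1243]); th=np.radians(-10); ex=np.array([np.cos(th),np.sin(th)]); ey=np.array([-ex[1],ex[0]])
s=bot.sense(); print(np.round(s["position"],4))
c=cam("wrist"); a=shot("wrist"); cv2.imwrite("pics/"+sys.argv[1],cv2.resize(a[90:290,150:380,::-1],(690,600)))
for n,z in (("block",0),("ring_mid",.041),("bush_mid",.058)):
    for r in place_of(n,"wrist")[:2]:
        p=onz(c,r["at"],z); print(n,np.round(r["at"],1),round(r["confidence"],2),p.round(4),"local mm",((p[:2]-M)@np.c_[ex,ey]*1e3).round(1))
E
python3 f.py w3.png
```

```text
[ 0.4576 -0.1222  0.1581]
bush_mid [253.8 181.8] 0.74 [ 0.4573 -0.1142  0.058 ] local mm [-0.1 10.2]
bush_mid [369.3 192.2] 0.68 [ 0.5554 -0.141   0.058 ] local mm [101.2   0.9]
```

View pics/w3.png

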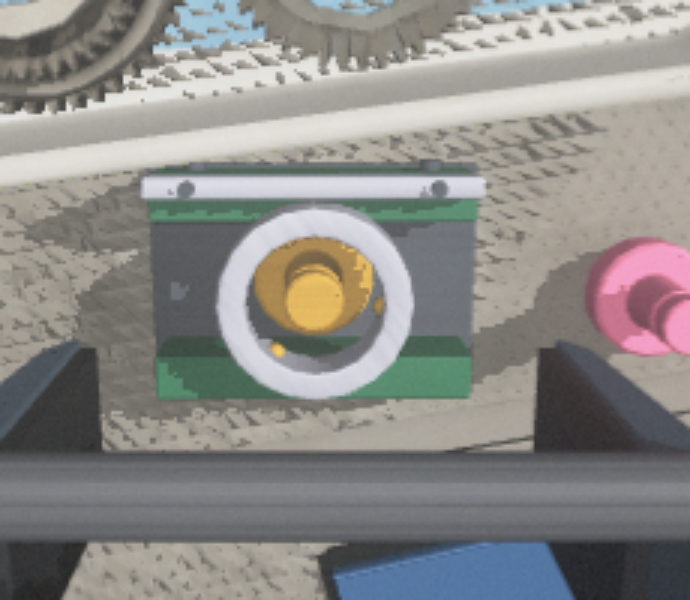

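The crop shows the ring, top centre at crop (315,303), flush to the fence on the block. The brass foot inside it looks smaller and lower than expected, and two plungers and the rail edge show in the bore. The bush may already have dropped, so I test both heights.

```bash
cat > g.py <<'E'
from h import *
M=np.array([.4556,-.1243]); th=np.radians(-10); B=np.array([[np.cos(th),-np.sin(th)],[np.sin(th),np.cos(th)]])
c=cam("wrist"); f=lambda x,y:(150+x/3,90+y/3); L=lambda px,z:((onz(c,px,z)[:2]-M)@B*1e3).round(1)
print("ring top",L(f(315,303),.051)); 
for z in(.055,.083):print("neck top",z,L(f(313,305),z))
for z in(.021,.049):print("foot l/r/top",z,L(f(255,285),z),L(f(373,285),z),L(f(313,238),z))
for cn in("scene","side"):
    a=shot(cn);c=cam(cn); i=np.array(silhouettes("bush_mid",cn)[0]["mask"])
    for r in place_of("bush_mid",cn)[:4]: print(cn,np.round(r["at"]),round(r["confidence"],2),L(r["at"],.03),L(r["at"],.058))
    p=proj(c,np.append(M,.05)); x,y=int(p[0]),int(p[1]); cv2.imwrite("pics/z_%s.png"%cn,cv2.resize(a[y-40:y+40,x-50:x+50,::-1],(390,312),interpolation=2))
A=[cv2.imread("pics/z_%s.png"%n) for n in("scene","side")]; cv2.imwrite("pics/z.png",np.hstack(A))
E
python3 g.py
```

```text
ring top [-0.6  1. ]
neck top 0.055 [-1.2  1.4]
neck top 0.083 [-1.   8.3]
foot l/r/top 0.021 [-20.4  -0.3] [18.3 -0.3] [-1.3 15.3]
foot l/r/top 0.049 [-18.5   6. ] [16.6  6. ] [-1.2 20.2]
scene [229. 196.] 0.66 [114.1 -10.5] [100.4 -34. ]
scene [176. 213.] 0.53 [-5.   6.8] [-13.8 -17.4]
scene [208. 126.] 0.44 [200.8 232.8] [183.6 199.4]
side [288. 221.] 0.56 [6.  0.9] [-2.7 28.2]
side [252. 210.] 0.55 [111.4  -3.1] [98.3 24.4]
side [254. 172.] 0.23 [ 178.4 -163.4] [ 162.6 -129.4]
```

View pics/z.png

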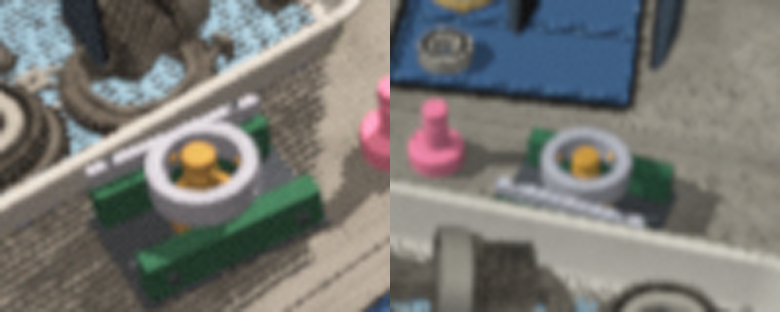

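All three cameras agree that the bush has already left the ring. Its neck top fits z=0.055 at slot-local (-1, 1) mm, its foot is on the slot floor, and the ring lies flat over it against the fence. So no press is needed. I grip the ring and lift it off.

carry_out:
  steps:
    - [-0.001,-0.002,0.05,0,0,0,0.8]
    - [-0.001,-0.002,0.1,0,0,0,0.8]
    - [-0.001,-0.002,0.122,0,0,0,0.8]
    - [-0.001,-0.002,0.122,0,0,0,0.8]
    - [-0.001,-0.002,0.122,0,0,0,0.0]
    - [-0.001,-0.002,0.122,0,0,0,0.0]
    - [-0.001,-0.002,0.122,0,0,0,0.0]
    - [-0.001,-0.002,0.122,0,0,0,0.0]

```text
time_s: 8.45
position: [0.456, -0.1231, 0.0367]
ee_rot: [[0.174, 0.985, 0.003], [0.985, -0.174, -0.001], [-0.001, 0.003, -1.0]]
ft_force: [-0.2, 0.1, 11.7]
gripper_width: 0.634
grip_force: 30.0
```

carry_out:
  steps:
    - [0,0,-0.01,0,0,0,0]
    - [0,0,-0.025,0,0,0,0]
    - [0,0,-0.05,0,0,0,0]
    - [0,0,-0.09,0,0,0,0]
    - [0,0,-0.13,0,0,0,0]
    - [0,0,-0.13,0,0,0,0]
    - [0,0,-0.13,0,0,0,0]

```text
time_s: 9.15
position: [0.4551, -0.1228, 0.1664]
ee_rot: [[0.174, 0.985, 0.002], [0.985, -0.174, -0.001], [-0.0, 0.002, -1.0]]
ft_force: [-0.3, 0.5, -3.9]
gripper_width: 0.636
grip_force: 30.0
```

```bash
cat > k.py <<'E'
from h import *
a=shot("scene");b=shot("side")
Z={"row_large":.003,"row_middle":.003,"row_small":.003,"baulk_ring_1_s":.006,"bearing_sealed_40_s":.006,"castle_nut_s":.006,"bush_mid":.03}
for cn in("scene","side"):
    c=cam(cn)
    for n,z in Z.items():
        for r in place_of(n,cn)[:3]: print(cn,n,round(r["confidence"],2),onz(c,r["at"],z).round(3)[:2])
    im=vision.get_image(cn); h=cv2.cvtColor(im,cv2.COLOR_RGB2HSV)
    m=((h[...,0]>100)&(h[...,0]<125)&(h[...,1]>130)).astype(np.uint8)
    n,l,st,ce=cv2.connectedComponentsWithStats(cv2.morphologyEx(m,cv2.MORPH_CLOSE,np.ones((5,5))))
    P=np.array([onz(c,(x,y),.008)[:2] for y,x in zip(*np.nonzero(l==1+st[1:,4].argmax()))]).astype(np.float32)
    r=cv2.minAreaRect(P); print(cn,r,st[1:,4].max())
E
python3 k.py
```

```text
scene row_large 0.87 [ 0.541 -0.348]
scene row_large 0.69 [ 0.499 -0.358]
scene row_middle 0.8 [ 0.536 -0.266]
scene row_small 0.58 [ 0.556 -0.432]
scene baulk_ring_1_s 0.6 [ 0.598 -0.348]
scene bearing_sealed_40_s 0.76 [ 0.588 -0.257]
scene bearing_sealed_40_s 0.38 [0.551 0.035]
scene bearing_sealed_40_s 0.22 [ 0.493 -0.351]
scene castle_nut_s 0.54 [ 0.611 -0.423]
scene bush_mid 0.75 [ 0.562 -0.157]
scene bush_mid 0.63 [ 0.447 -0.12 ]
scene bush_mid 0.57 [0.686 0.068]
scene ((0.5614287257194519, -0.27314525842666626), (0.008701236918568611, 0.029312092810869217), 34.69829177856445) 29
side row_large 0.8 [ 0.545 -0.361]
side row_middle 0.62 [ 0.528 -0.264]
side row_middle 0.3 [ 0.599 -0.343]
side row_small 0.57 [ 0.561 -0.433]
side baulk_ring_1_s 0.44 [ 0.597 -0.342]
side bearing_sealed_40_s 0.7 [ 0.588 -0.262]
side castle_nut_s 0.4 [ 0.605 -0.424]
side bush_mid 0.55 [ 0.567 -0.15 ]
side bush_mid 0.51 [ 0.457 -0.117]
side bush_mid 0.42 [0.702 0.084]
side ((0.5450906753540039, -0.34281086921691895), (0.18206028640270233, 0.23629820346832275), 5.993546009063721) 970
```

carry_out:
  steps:
    - [-0.042,0.014,0,0,0,-3,0]
    - [-0.084,0.028,0,0,0,-6,0]
    - [-0.126,0.042,0,0,0,-9,0]
    - [-0.168,0.056,0,0,0,-12,0]
    - [-0.21,0.07,0,0,0,-15,0]
    - [-0.25,0.083,0,0,0,-16,0]
    - [-0.25,0.083,0,0,0,-16,0]
    - [-0.25,0.083,0,0,0,-16,0]

```text
time_s: 10.85
position: [0.493, -0.384, 0.1649]
ee_rot: [[-0.103, 0.995, -0.0], [0.995, 0.103, 0.001], [0.001, -0.0, -1.0]]
ft_force: [0.1, 0.9, -3.7]
gripper_width: 0.635
grip_force: 30.0
```

```bash
cat > l.py <<'E'
from h import *
import sys
s=bot.sense(); print(np.round(s["position"],4),np.round(s["ee_rot"],3)[:2].tolist())
c=cam("wrist"); a=shot("wrist",sys.argv[1])
for n,z in {"row_large":.003,"row_middle":.003,"row_small":.003,"baulk_ring_1_s":.006,"bearing_sealed_40_s":.006,"castle_nut_s":.006}.items():
    for r in place_of(n,"wrist")[:2]: print(n,np.round(r["at"]),round(r["confidence"],2),onz(c,r["at"],z).round(4)[:2])
E
python3 l.py w4.png
```

```text
[ 0.493  -0.384   0.1649] [[-0.103, 0.995, -0.0], [0.995, 0.103, 0.001]]
row_large [304. 147.] 0.68 [ 0.5392 -0.347 ]
row_middle [308.  68.] 0.61 [ 0.5331 -0.2699]
row_small [311.  69.] 0.22 [ 0.5355 -0.2708]
bearing_sealed_40_s [366.  61.] 0.79 [ 0.5871 -0.2576]
castle_nut_s [359. 225.] 0.8 [ 0.6105 -0.4246]
```

View pics/w4.png

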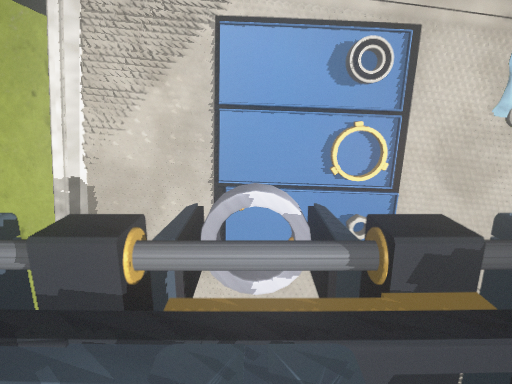

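```bash
cat > m.py <<'E'
from h import *
c=cam("wrist"); a=vision.get_image("wrist").astype(int); v=a.sum(2); b=a[...,2]-a[...,0]
def runs(x,r0,r1):
    g=b[r0:r1,x]>40; i=np.nonzero(~g)[0]+r0; return [(int(q[0]),int(q[-1])) for q in np.split(i,np.nonzero(np.diff(i)>1)[0]+1)]
E={}
for x in(230,260,290,320,395): 
    print(x,runs(x,30 if x<320 else 85,200)[:4])
def line(r,lo,hi):
    xs=np.arange(230,330,10); P=[]
    for x in xs:
        cand=np.arange(lo,hi); w=np.clip(40-b[lo:hi,x],0,None); P.append(onz(c,(x,(w*cand).sum()/w.sum()),.010)[:2])
    P=np.array(P); k=np.polyfit(P[:,0],P[:,1],1); return k
for lo,hi in((98,118),(178,196)):
    k=line(0,lo,hi); print("line yaw",np.degrees(np.arctan(k[0])).round(2),"y at x=.498",np.polyval(k,.498).round(4))
for y in (60,80,130,150,170):
    g=np.nonzero(b[y,200:430]>40)[0]+200; print(y,g[0],g[-1],onz(c,(g[0],y),.007)[:2].round(4),onz(c,(g[-1],y),.007)[:2].round(4))
E
python3 m.py
```

```text
230 [(106, 109), (184, 186), (190, 199)]
260 [(107, 110), (184, 199)]
290 [(109, 111), (187, 188), (197, 199)]
320 [(110, 113), (188, 190)]
395 [(113, 116), (134, 147), (159, 193), (196, 198)]
line yaw 3.8 y at x=.498 -0.312
line yaw 7.49 y at x=.498 -0.3947
60 219 407 [ 0.4456 -0.2709] [ 0.6276 -0.251 ]
80 219 405 [ 0.4471 -0.2894] [ 0.6295 -0.2695]
130 219 399 [ 0.451  -0.3377] [ 0.6335 -0.3181]
150 219 396 [ 0.4526 -0.3579] [ 0.6346 -0.3385]
170 219 393 [ 0.4542 -0.3787] [ 0.6358 -0.3595]
```

Row_large's dividers are at about rows 108 and 188, yaw about 4.2°, mid-line y≈-0.352 at x=0.498. The brass ring is at (360,152), well away. Now I lay the ring down.

carry_out:
  steps:
    - [0.016,0.004,0.04,0,0,1.7,0]
    - [0.032,0.008,0.08,0,0,1.7,0]
    - [0.032,0.008,0.12,0,0,1.7,0]
    - [0.032,0.008,0.142,0,0,1.7,0]
    - [0.032,0.008,0.148,0,0,1.7,0]
    - [0.032,0.008,0.151,0,0,1.7,0]
    - [0.032,0.008,0.1525,0,0,1.7,0]
    - [0.032,0.008,0.1525,0,0,1.7,0]

```text
time_s: 12.05
position: [0.4985, -0.3512, 0.0141]
ee_rot: [[-0.075, 0.997, 0.001], [0.997, 0.075, -0.001], [-0.001, 0.001, -1.0]]
ft_force: [-0.0, -0.5, -2.9]
gripper_width: 0.637
grip_force: 30.0
```

carry_out:
  steps:
    - [0,0,0.001,0,0,0,0]
    - [0,0,0.0015,0,0,0,0]
    - [0,0,0.0015,0,0,0,0]
    - [0,0,0.0015,0,0,0,0.5]
    - [0,0,0.0015,0,0,0,0.65]
    - [0,0,0.0015,0,0,0,0.65]
    - [0,0,-0.04,0,0,0,0.65]
    - [0,0,-0.08,0,0,0,0.65]
    - [0,0,-0.12,0,0,0,0.65]
    - [0,0,-0.15,0,0,0,0.65]

```text
time_s: 13.05
position: [0.4983, -0.351, 0.1656]
ee_rot: [[-0.075, 0.997, 0.002], [0.997, 0.075, -0.001], [-0.001, 0.001, -1.0]]
ft_force: [0.1, -0.2, -0.2]
gripper_width: 0.823
grip_force: 0.0
```

carry_out:
  steps:
    - [0.04,-0.005,0,0,0,3,0.4]
    - [0.08,-0.009,0,0,0,6,0.4]
    - [0.12,-0.014,0,0,0,9,0.4]
    - [0.16,-0.018,0,0,0,12,0.4]
    - [0.2,-0.022,0,0,0,14.3,0.4]
    - [0.2305,-0.026,0,0,0,14.3,0.4]
    - [0.2305,-0.026,0,0,0,14.3,0.4]
    - [0.2305,-0.026,0,0,0,14.3,0.4]

```text
time_s: 13.85
position: [0.455, -0.1225, 0.1632]
ee_rot: [[0.172, 0.985, 0.001], [0.985, -0.172, -0.0], [-0.0, 0.001, -1.0]]
ft_force: [0.1, 0.3, -0.2]
gripper_width: 0.702
grip_force: 0.0
```

```bash
cat > n.py <<'E'
from h import *
M=np.array([.4556,-.1243]); th=np.radians(-10); B=np.array([[np.cos(th),-np.sin(th)],[np.sin(th),np.cos(th)]])
s=bot.sense(); print(np.round(s["position"],4),np.round(s["ee_rot"],3)[:2].tolist(),((np.array(s["position"])[:2]-M)@B*1e3).round(1))
c=cam("wrist"); a=shot("wrist","w5.png")
for r in place_of("bush_mid","wrist")[:2]: print(np.round(r["at"]),round(r["confidence"],2),onz(c,r["at"],.03).round(4),((onz(c,r["at"],.03)[:2]-M)@B*1e3).round(1))
h=cv2.cvtColor(a,cv2.COLOR_RGB2HSV); m=(h[...,0]>10)&(h[...,0]<25)&(h[...,1]>150); m[225:]=0
n,l,st,ce=cv2.connectedComponentsWithStats(m.astype(np.uint8)); i=1+st[1:,4].argmax(); print(st[i],ce[i],((onz(c,ce[i],.03)[:2]-M)@B*1e3).round(1))
vision.get_image("scene")
for r in place_of("ring_mid","scene")[:2]: print("ring",round(r["confidence"],2),onz(cam("scene"),r["at"],.016).round(3))
E
python3 n.py
```

```text
[ 0.455  -0.1225  0.1632] [[0.172, 0.985, 0.001], [0.985, -0.172, -0.0]] [-0.9  1.6]
[371. 189.] 0.97 [ 0.5651 -0.1481  0.03  ] [112.   -4.4]
[249 188  19  10  53] [259.77358491 192.22641509] [ 2.9 -8.1]
ring 0.95 [ 0.498 -0.356  0.016]
```

View pics/w5.png

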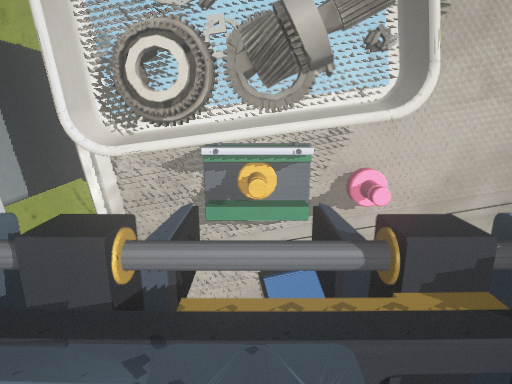

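The bush stands upright in the slot at (257,182), centred on the block. I go down and grip its neck.

carry_out:
  steps:
    - [-0.001,0.001,0.045,0,0,0,0.4]
    - [-0.001,0.001,0.09,0,0,0,0.4]
    - [-0.001,0.001,0.12,0,0,0,0.4]
    - [-0.001,0.001,0.134,0,0,0,0.4]
    - [-0.001,0.001,0.134,0,0,0,0.0]
    - [-0.001,0.001,0.134,0,0,0,-1]
    - [-0.001,0.001,0.134,0,0,0,-1]
    - [-0.001,0.001,0.134,0,0,0,-1]
    - [-0.001,0.001,0.134,0,0,0,-1]
    - [-0.001,0.001,0.134,0,0,0,-1]
  force: 25

```text
time_s: 15.05
position: [0.4558, -0.124, 0.0294]
ee_rot: [[0.174, 0.985, 0.001], [0.985, -0.174, -0.0], [-0.0, 0.001, -1.0]]
ft_force: [0.7, 0.1, 0.4]
gripper_width: 0.208
grip_force: 0.0
```

carry_out:
  steps:
    - [0,0,0,0,0,0,-1]
    - [0,0,0,0,0,0,-1]
    - [0,0,-0.01,0,0,0,-1]
    - [0,0,-0.04,0,0,0,-1]
    - [0,0,-0.08,0,0,0,-1]
    - [0,0,-0.11,0,0,0,-1]
    - [0,0,-0.11,0,0,0,-1]

```text
time_s: 15.75
position: [0.4572, -0.1246, 0.1428]
ee_rot: [[0.174, 0.985, 0.006], [0.985, -0.174, -0.002], [-0.001, 0.006, -1.0]]
ft_force: [-0.4, -0.8, -2.3]
gripper_width: 0.189
grip_force: 25.0
```

carry_out:
  steps:
    - [-0.04,0.018,0,0,0,-4,-1]
    - [-0.08,0.035,0,0,0,-8,-1]
    - [-0.12,0.053,0,0,0,-12,-1]
    - [-0.1385,0.061,0,0,0,-14.2,-1]
    - [-0.1385,0.061,0.03,0,0,-14.2,-1]
    - [-0.1385,0.061,0.07,0,0,-14.2,-1]
    - [-0.1385,0.061,0.095,0,0,-14.2,-1]
    - [-0.1385,0.061,0.103,0,0,-14.2,-1]
    - [-0.1385,0.061,0.106,0,0,-14.2,-1]
    - [-0.1385,0.061,0.106,0,0,-14.2,-1]

```text
time_s: 16.75
position: [0.4919, -0.2711, 0.0335]
ee_rot: [[-0.073, 0.997, 0.0], [0.997, 0.073, -0.0], [-0.0, 0.0, -1.0]]
ft_force: [-0.2, -0.2, -1.5]
gripper_width: 0.19
grip_force: 25.0
```

carry_out:
  steps:
    - [0,0,0.001,0,0,0,-1]
    - [0,0,0.002,0,0,0,-1]
    - [0,0,0.003,0,0,0,-1]
    - [0,0,0.003,0,0,0,-1]
    - [0,0,0.003,0,0,0,-1]

```text
time_s: 17.25
position: [0.4919, -0.2711, 0.0303]
ee_rot: [[-0.073, 0.997, 0.001], [0.997, 0.073, -0.0], [-0.0, 0.001, -1.0]]
ft_force: [0.9, 0.7, 3.4]
gripper_width: 0.19
grip_force: 25.0
```

Contact with the floor. I release, lift and retreat.

carry_out:
  steps:
    - [0,0,0.0025,0,0,0,-0.3]
    - [0,0,0.0025,0,0,0,0.1]
    - [0,0,0.0025,0,0,0,0.1]
    - [0,0,0.0025,0,0,0,0.1]
    - [0,0,-0.03,0,0,0,0.1]
    - [0,0,-0.07,0,0,0,0.1]
    - [0,0,-0.12,0,0,0,0.1]
    - [0.04,0,-0.14,0,0,0,0.1]
    - [0.08,0,-0.14,0,0,0,0.1]
    - [0.08,0,-0.14,0,0,0,0.1]

```text
time_s: 18.25
position: [0.4849, -0.1875, 0.1707]
ee_rot: [[-0.075, 0.997, 0.0], [0.997, 0.075, 0.001], [0.001, 0.0, -1.0]]
ft_force: [-0.8, -0.6, -0.3]
gripper_width: 0.548
grip_force: 0.0
```

```bash
cat > o.py <<'E'
from h import *
Z={"ring_mid":.016,"bush_mid":.031,"row_large":.003,"row_middle":.003,"baulk_ring_1_s":.006,"bearing_sealed_40_s":.006,"castle_nut_s":.006}
for cn in("scene","side"):
    c=cam(cn); a=shot(cn); p=proj(c,np.array([.53,-.33,.02])); x,y=int(p[0]),int(p[1])
    cv2.imwrite("pics/f_%s.png"%cn,cv2.resize(a[y-60:y+60,x-80:x+80,::-1],(400,300),interpolation=2))
    for n,z in Z.items():
        for r in place_of(n,cn)[:4]:
            if r["confidence"]>.4: print(cn,n,round(r["confidence"],2),onz(c,r["at"],z).round(3)[:2])
cv2.imwrite("pics/f.png",np.hstack([cv2.imread("pics/f_%s.png"%n) for n in("scene","side")]))
E
python3 o.py
```

```text
scene ring_mid 0.95 [ 0.499 -0.357]
scene bush_mid 0.59 [ 0.49  -0.267]
scene bush_mid 0.55 [ 0.568 -0.164]
scene row_large 0.85 [ 0.548 -0.343]
scene row_middle 0.75 [ 0.537 -0.262]
scene baulk_ring_1_s 0.7 [ 0.589 -0.346]
scene bearing_sealed_40_s 0.87 [ 0.593 -0.254]
scene castle_nut_s 0.62 [ 0.608 -0.425]
side ring_mid 0.62 [ 0.59  -0.254]
side bush_mid 0.76 [ 0.563 -0.155]
side bush_mid 0.67 [ 0.496 -0.249]
side bush_mid 0.66 [0.692 0.08 ]
side row_large 0.82 [ 0.544 -0.356]
side row_middle 0.91 [ 0.535 -0.267]
side baulk_ring_1_s 0.63 [ 0.601 -0.34 ]
side bearing_sealed_40_s 0.58 [ 0.588 -0.262]
side castle_nut_s 0.42 [ 0.594 -0.417]
```

View pics/f.png

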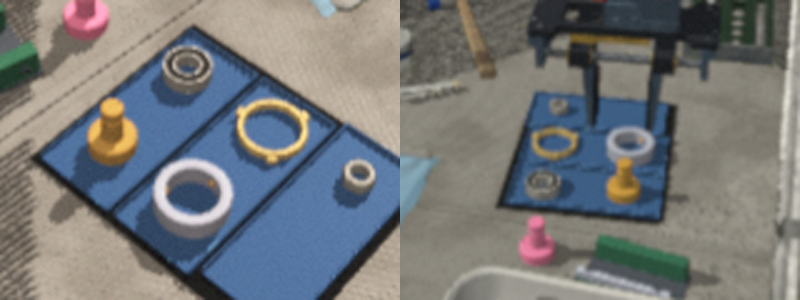

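Both views show the ring flat in the row with the brass ring, at (193,197), the bush upright in the bearing row, at (112,132), and the neighbours unmoved. I hand it in.

```bash
python3 -c "
from plant import order; print(order.hand_in())"
```

```text
the job is handed in; nothing more can be done
None
```

The job is handed in at about 18 s of the 72 s, with no verdict returned: the bush dropped out of the ring while I set the pair against the fence, so I never pressed it, and the last pictures show the ring flat in row_large, the bush upright in row_middle and the other parts unmoved.

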